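# Trial squeeze of the clamped rock sander's safety paddle

### The arm

A 6-joint arm with a two-finger parallel gripper is mounted at the origin on the work surface. World frame = base frame: x ahead of the robot, y to its left, z up, the work surface at z = 0. Lengths are in m, angles in degrees, forces in N, time in s.
With the tool pointing down it reaches from about 0.3 to 0.775 m from the base axis. Payload 14.6 kg.
Tool frame: the origin (TCP) lies at the very end of the fingers, on their centre line; the grasp point (between the pads) lies 19 mm behind it; y points along the fingers, x is the direction in which the jaws open and shut, and the axes are right-handed (so a half turn about y gives the same grasp; the last joint's range is limited). The gripper opens to 85 mm and grips with 20 to 120 N. Pads are 22 mm wide; open, the fingers measure 114 mm over their backs; the gripper's body (76 mm by 85 mm) begins 54 mm behind the grasp point. The pads swing forward as they close: fully open they stand 13 mm farther back than shut.
Start: joints at [-80.306, 17.183, 87.147, -0, 75.671, -3.816], TCP at [0.128, -0.535, 0.231] pointing down, gripper open.
Joint ranges: [-173.82, 173.82], [-45.26, 126.66], [13.44, 144.39], [-59.66, 239.66], [0, 175.72], [-146.38, 146.38]. Speed limits (degrees/s): [127.2, 127.2, 147.25, 180, 180, 180].

### API

Orientations are given as a 3x3 rotation matrix whose columns are the frame's x, y, z axes.
In Python, from plant import r, snapshot gives the robot as it stands.
- The arm moves only by the shell command python3 -m handwheel 'ROWS' [FORCE]. ROWS is a JSON object of lists of equal length, an entry for each row: "linear": the shift along the tool's x, y, z in m, a list of three; "angular": the turn, a rotation vector about the tool's x, y, z in rad, a list of three; "hand": the closure, from 0 (fully open) to 1 (shut). In form: {"linear": [[tx, ty, tz], ...], "angular": [[wx, wy, wz], ...], "hand": [hand, ...]}. A call has 1 to 12 rows; each row shifts and turns the commanded pose from where the row before left it, along the tool's axes as they then stand; what a row does not reach is not made up. A row lasts 1/8 s, in which the tool goes at most 62.5 mm and 10.7 degrees, less where a joint would pass 70% of its speed; a pose out of reach is approached as far as the arm can. A call with a gripper value outside its range is refused whole. The fingers move at their own pace and stop on an object; FORCE is the grip in N (left out, the last holds). Time passes only in rows, so rows that do not move let the fingers close. It gives the time, the measured TCP pose, the force and the opening at its end, in the units of the state.
- r.state(): the state, without advancing time (a new reading comes with each control period).
- snapshot(name): name is "scene" or "top"; returns a dict with "frame" (480x640x3 uint8, red, green, blue), "vertical_fov" (degrees; the focal length in pixels is half the picture's height over the tangent of half this angle, whatever the lens; pixels are square), "cx", "cy" (the principal point, pixels), "pose" (4x4, takes a point from camera to world coordinates). Camera axes: x right, y up, looking along -z (the intrinsics and any distortion apply to the point x, -y, -z); pixel columns grow to the right and rows downward; lengths in m; the calibration is good to about 2 mm. A picture is of the moment at which its call begins. There is no depth.
- r.close_job(): hands the job in, once; it reports no verdict.
The state is a dict: "time": time; "joints": joint angles; "joint_vel": joint speeds; "joint_torque": joint torques, N m; "eef_pos": TCP position; "eef_rot": TCP orientation; "ft_force": force on the tool from outside, world axes, zero at the start; "wrist_torque": the same for the moment, N m; "gripper_width": finger opening in m.
Only numpy, scipy, OpenCV 4.12 (cv2) and the standard library are available. Lean on these libraries where they do the work, as an engineer would, in place of code of your own. Each camera call takes 0.05 s, during which the arm holds its last target.

### The job

The orange cordless disc sander, clamped in its cradle on the school lab bench for polishing rock samples, needs a trial squeeze before class. Flip its red lock-off lever fully forward (towards the sanding disc), then squeeze the long black paddle fully home against the tool's body, hold it there for a second and let go, leaving the lever forward and the paddle sprung back out. Do not touch the blue grinder in the other cradle.

Things in the scene. Friction and masses are not known exactly. Their poses are not given: they have to be found in the camera images.
- sander: Orange sander fixed in a steel cradle; does not move. All mm in its frame: origin on the bench under the tool's midline, +x forward to the brown disc, +y left, z up. Casing x -120..100, y +-19, z 65..105. Black battery x -170..-120, y +-28, top z 112. Disc 76 across, centre x 135, z 85, y -34..-42. Base plate top z 12, y +-50. Clamps (16 long, y +-25, top z 108) at x -95 and 85.
- lever (a joint): Red lock-off lever atop the sander, 7 thick, y -18..-2 mm, 28 mm long from a cross axis at x -50, z 108 mm (sander frame). Rad: 0..0.2 (start) leaning 40 deg back, tip x -68, z 129; 0.7 upright; 1.6 its stop, leaning 51 deg forward, tip x -28, z 125. Moves at under 3 N, stays where left. Leaning back, its tail blocks the paddle.
- paddle (a joint): Black paddle along the sander's -y side, z 71..99 mm, 7 thick; vertical hinge at its front (x 65, y -25 mm, sander frame), free end x -47. Rad: 0 sprung out (outer face y -35 at x 10, -43 at free end; 54 mm across paddle and casing at x 10); 0.14 home, parallel to casing (46 mm across). About 7 N at x 10 to press home; springs back. Blocked after 5 mm while the lever is back.
- grinder: Bystander not to be touched: blue straight grinder with a small reddish stone on its nose and no disc; same red lever, black paddle, casing, cradle, origin and axes as the sander. The two tools' places swap between starts. Beside and above both tools there is free room for a gripper.

How it is judged (in metres and radians):
On the way, in this order (a step that is already met when the one before it is completed fails the run):
1. the sander's lock-off lever is flipped forward while the paddle is still out (value of joint lever above 1.35 rad and value of joint paddle below 0.06 rad), for 0.1 s.
2. with the lever forward, the paddle is squeezed home and held (value of joint paddle above 0.1 rad and value of joint lever above 1.25 rad), for 0.6 s.
At the end, for the whole second after the job is handed in: The sander's lever is forward (above 1.25 rad of 1.6) and its paddle has sprung back out (below 0.03 rad) (value of joint lever above 1.25 rad and value of joint paddle below 0.03 rad); the robot touches nothing.
It fails at once if the blue grinder is touched (more than 1 N) (contact force between grinder and the fingers above 1 N or contact force between grinder and the arm above 1 N).
It also fails if it takes over 45 s, if anything falls off the work surface, if the arm or the gripper's body presses on something with over 40 N, if the wrist force passes 120 N, or if a joint passes its speed limit or range.

## Working session

There is one attempt and no reset: what is moved stays moved. The work goes in short steps, Python scripts to look and compute and a shell command to move; the robot and the scene stay as the last step left them, time stands still between calls to the robot, and variables do not carry over. Pictures are saved under pics/ and viewed, and the job is handed in when it is done.

```bash
mkdir -p pics; ls; python3 - <<'E'
from plant import r,snapshot
import cv2,numpy as np
np.set_printoptions(precision=4,suppress=True)
s=r.state()
for k,v in s.items(): print(k,np.array(v).tolist() if k!='eef_rot' else np.array(v))
for n in("scene","top"):
    d=snapshot(n); print(n,{k:v for k,v in d.items() if k!='frame'})
    cv2.imwrite(f'pics/{n}0.png',d['frame'][:,:,::-1]); np.save(f'pics/{n}0.npy',d,allow_pickle=True)
E
```

```text
pics
time 0.0
joints [-80.30588431246774, 17.216496074598968, 87.18143415664443, -0.000506812336778227, 75.67104908322646, -3.8147444571181883]
joint_vel [-0.035552331466145316, 0.03412783171318871, 0.022436466181600313, 0.06281300645243576, -0.019441804487985784, -0.060306357722870345]
joint_torque [0.0006383574509527534, -54.35012340545654, -36.17943048477173, -5.387402950418618e-06, 0.00397686380892992, -1.253355286223723e-06]
eef_pos [0.1284423227944368, -0.5345409700552709, 0.23070464109737684]
eef_rot [[ 0.2336 -0.0002  0.9723]
 [-0.9723  0.0012  0.2336]
 [-0.0012 -1.      0.0001]]
ft_force [0.15575550723739814, -0.5150001326780665, 0.4200907202802843]
wrist_torque [0.029805836829768922, 0.033044663038109726, 0.0331986988491487]
gripper_width 0.08505745266843552
scene {'vertical_fov': 53.27704751310313, 'cx': 315.0519382349031, 'cy': 237.97774227240268, 'pose': array([[ 0.0857, -0.6976,  0.7113,  1.1307],
       [ 0.9961,  0.0741, -0.0474, -0.035 ],
       [-0.0196,  0.7126,  0.7013,  0.6592],
       [ 0.    ,  0.    ,  0.    ,  1.    ]])}
top {'vertical_fov': 43.31722540063675, 'cx': 306.02749682819456, 'cy': 245.87239214615377, 'pose': array([[ 0.0216,  0.995 , -0.0976,  0.4753],
       [-0.9997,  0.0203, -0.0135, -0.0244],
       [-0.0114,  0.0979,  0.9951,  1.0492],
       [ 0.    ,  0.    ,  0.    ,  1.    ]])}
```

View pics/scene0.png

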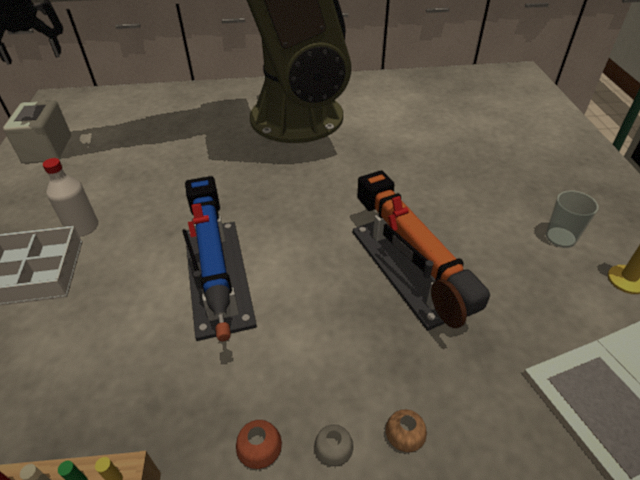

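View pics/top0.png

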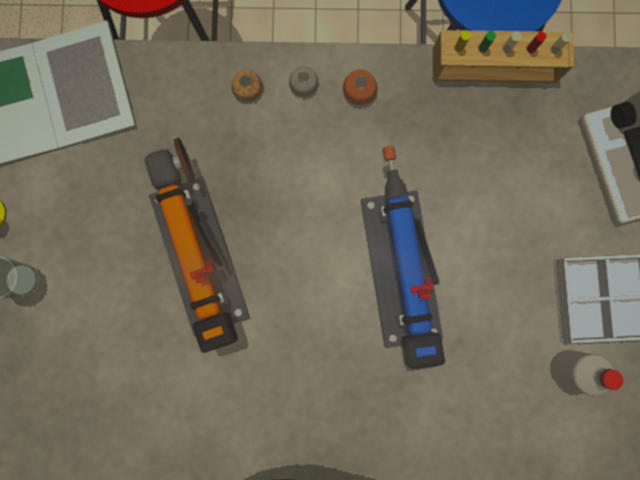

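```bash
python3 - <<'E'
import cv2,numpy as np
t=cv2.imread('pics/top0.png')[125:365,130:260]
cv2.imwrite('pics/topz.png',cv2.resize(t,None,fx=2.5*1,fy=2.5,interpolation=cv2.INTER_CUBIC))
t=cv2.imread('pics/scene0.png')[160:335,345:495]
cv2.imwrite('pics/scenez.png',cv2.resize(t,None,fx=3.4,fy=3.4,interpolation=cv2.INTER_CUBIC))
E
```

```text
(no output)
```

View pics/topz.png

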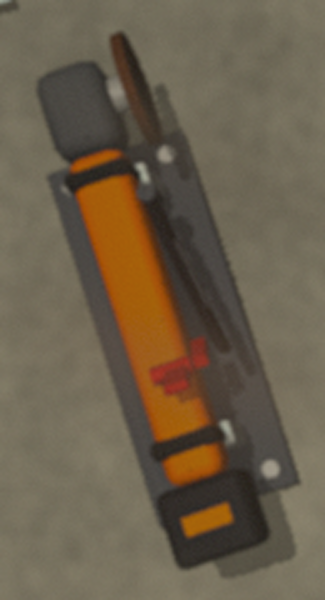

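View pics/scenez.png

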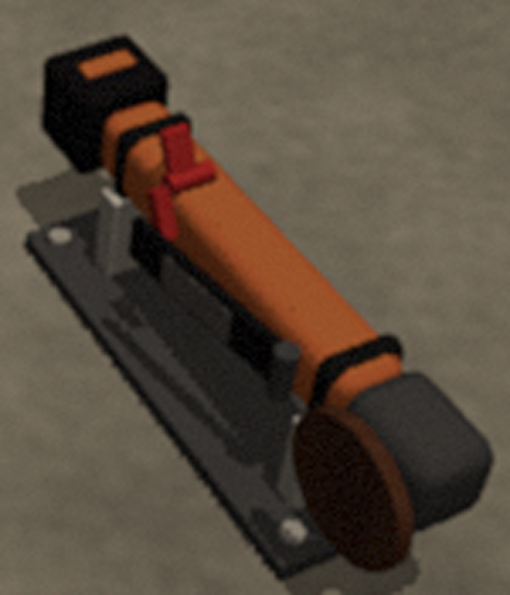

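```bash
cat > h.py <<'E'
import cv2,numpy as np
np.set_printoptions(precision=4,suppress=True)
def ray(d,u,v):
    f=240/np.tan(np.radians(d['vertical_fov'])/2)
    c=np.array([(u-d['cx'])/f,-(v-d['cy'])/f,-1.]);P=d['pose']
    w=P[:3,:3]@c; return P[:3,3],w/np.linalg.norm(w)
def onz(d,u,v,z):
    o,w=ray(d,u,v); return o+w*(z-o[2])/w[2]
def tri(d1,p1,d2,p2):
    o1,w1=ray(d1,*p1);o2,w2=ray(d2,*p2)
    A=np.stack([w1,-w2],1);t=np.linalg.lstsq(A,o2-o1,rcond=None)[0]
    a=o1+w1*t[0];b=o2+w2*t[1];return (a+b)/2,np.linalg.norm(a-b)
def proj(d,p):
    f=240/np.tan(np.radians(d['vertical_fov'])/2);P=d['pose']
    c=P[:3,:3].T@(np.asarray(p)-P[:3,3]);return d['cx']+f*c[0]/-c[2],d['cy']-f*c[1]/-c[2]
def load(n): return np.load(f'pics/{n}.npy',allow_pickle=True).item()
E
python3 - <<'E'
from h import *
for n,(x0,x1,y0,y1) in {'scene':(345,495,160,335),'top':(130,260,125,365)}.items():
    d=load(n+'0');h=cv2.cvtColor(d['frame'],cv2.COLOR_RGB2HSV)
    m=np.zeros(h.shape[:2],np.uint8)
    H,S,V=[h[...,i].astype(int) for i in range(3)]
    for name,mm in (('orange',(H>=7)&(H<=20)&(S>170)&(V>90)),('red',((H<6)|(H>174))&(S>150)&(V>70))):
        m[:]=0; m[y0:y1,x0:x1]=(mm[y0:y1,x0:x1])
        k,l,st,c=cv2.connectedComponentsWithStats(m)
        for i in range(1,k):
            if st[i,4]>10:
                print(n,name,st[i],c[i])
                if name=='orange':
                    for z in (.105,.112): print('  ',onz(d,*c[i],z))
                    q=cv2.minAreaRect(np.argwhere(l==i)[:,::-1].astype(np.float32)); print('  ',q)
E
```

```text
scene orange [368 175  17   8  81] [375.9753 178.3827]
   [0.4212 0.1303 0.105 ]
   [0.4302 0.1283 0.112 ]
   ((376.10003662109375, 178.30001831054688), (5.0596442222595215, 15.811388969421387), 71.56504821777344)
scene orange [376 190  18  10  99] [384.4646 194.0707]
   [0.4687 0.1374 0.105 ]
   [0.4771 0.1353 0.112 ]
   ((384.3077392578125, 193.9615478515625), (5.919520378112793, 17.691293716430664), 70.34617614746094)
scene orange [383 200  11  13  88] [388.5114 205.3977]
   [0.5005 0.1386 0.105 ]
   [0.5085 0.1364 0.112 ]
   ((389.5000305175781, 205.5), (11.31370735168457, 9.899494171142578), 45.0)
scene orange [ 396  201   60   67 1242] [424.2085 238.4316]
   [0.5885 0.1804 0.105 ]
   [0.5954 0.1777 0.112 ]
   ((421.3551025390625, 236.201904296875), (79.24639892578125, 19.446069717407227), 46.97493362426758)
scene orange [443 264  20  13 140] [452.6929 269.7   ]
   [0.6601 0.2068 0.105 ]
   [0.666  0.2038 0.112 ]
   ((452.38287353515625, 269.7463073730469), (7.68273401260376, 20.603696823120117), 65.224853515625)
scene red [388 196  20  35 287] [396.7875 211.3659]
top orange [15
[... 177 characters left out ...]
1.56504821777344)
top orange [ 160  195   55  107 2317] [185.7613 245.1303]
   [0.5652 0.1776 0.105 ]
   [0.5645 0.1761 0.112 ]
   ((186.97479248046875, 247.35604858398438), (106.9777603149414, 23.788908004760742), 71.93952178955078)
top orange [195 302  24  17 275] [207.1164 310.2255]
   [0.4641 0.1402 0.105 ]
   [0.4642 0.1389 0.112 ]
   ((207.1500244140625, 310.45001220703125), (12.332881927490234, 23.400854110717773), 71.56504821777344)
top orange [202 326  21  14 167] [212.3293 332.5689]
   [0.4298 0.1308 0.105 ]
   [0.4302 0.1296 0.112 ]
   ((212.369873046875, 332.4862976074219), (8.426962852478027, 20.0140380859375), 69.44395446777344)
top red [191 260  22  22 192] [201.9531 272.026 ]
```

```bash
python3 - <<'E'
from h import *
d=load('top0');h=cv2.cvtColor(d['frame'],cv2.COLOR_RGB2HSV)
H,S,V=[h[...,i].astype(int) for i in range(3)]
m=(H>=7)&(H<=20)&(S>150)&(V>60)
L=[];R=[]
for v in list(range(200,255))+list(range(285,291)):
    c=np.where(m[v,150:230])[0]+150
    L.append(onz(d,c[0]-.5,v,.095));R.append(onz(d,c[-1]+.5,v,.085))
L=np.array(L);R=np.array(R)
for q in(L,R):
    p=np.polyfit(q[:,0],q[:,1],1);e=q[:,1]-np.polyval(p,q[:,0])
    print(np.degrees(np.arctan(p[0])),e.std(),np.polyval(p,.55))
# bands along axis: profile of V along axis line from label
P0=np.array([.4302,.129]);
for a in (18,19,20):
    u=np.array([np.cos(np.radians(a)),np.sin(np.radians(a))])
    pr=''
    for s in range(0,300,2):
        p=P0+u*s/1000
        x,y=proj(d,[*p,.106]);x=int(round(x));y=int(round(y))
        pr+='#' if m[y,x] else '.'
    print(a,pr)
E
```

```text
20.199016836654994 0.0005552918558883721 0.19341211855914997
20.20151774007121 0.0012079670365356164 0.15278522513467804
18 ####........############....##############.........###############################################################....####............................
19 ####.........###########....##############.........##############################################################.....####............................
20 ####.........##########.....#############.........###############################################################....#####............................
```

```bash
cat >> h.py <<'E'
A=np.radians(20.2);U=np.array([np.cos(A),np.sin(A),0]);W=np.array([-np.sin(A),np.cos(A),0]);Z=np.array([0,0,1.])
O=np.array([.5668,.1792,0])
def s2w(p): return O+(U*p[0]+W*p[1]+Z*p[2])/1000
def w2s(p): q=np.asarray(p)-O; return np.array([q@U,q@W,q[2]])*1000
def rep(target=None):
    from plant import r
    s=r.state();Rm=np.array(s['eef_rot']);p=np.array(s['eef_pos'])
    print('t',s['time'],'sander mm',w2s(p),'w',s['gripper_width'],'F',np.array(s['ft_force']),'yaw',np.degrees(np.arctan2(Rm[1,2],Rm[0,2])))
    print(Rm)
    if target is not None: print('lin',Rm.T@(s2w(target)-p))
E
python3 - <<'E'
from h import *
rep([-95,-10,231])
d=load('top0');e=load('scene0')
for p in ([-68,-10,129],[-50,-10,112],[135,-42,85],[-47,-43,99],[-145,0,112],[-120,50,12]): print(p,proj(d,s2w(p)),proj(e,s2w(p)))
E
```

```text
t 0.1 sander mm [-657.8653 -518.507   230.7754] w 0.08532281141860537 F [-0.6131  0.3911 -0.1733] yaw 13.508052885085249
[[ 0.2336 -0.0002  0.9723]
 [-0.9723  0.001   0.2336]
 [-0.001  -1.      0.0001]]
lin [-0.5706  0.0004  0.4998]
[-68, -10, 129] (np.float64(201.36877206021975), np.float64(282.3396144700428)) (np.float64(394.85055505655964), np.float64(196.72368485385107))
[-50, -10, 112] (np.float64(199.80857890449215), np.float64(271.7946189883283)) (np.float64(399.45669199973446), np.float64(210.33205954208765))
[135, -42, 85] (np.float64(186.5689976841549), np.float64(159.06602295372386)) (np.float64(446.11980195981107), np.float64(303.60035829439767))
[-47, -43, 99] (np.float64(220.61270777172362), np.float64(263.6476774642038)) (np.float64(383.2111011707745), np.float64(222.6996758508014))
[-145, 0, 112] (np.float64(212.6520438779411), np.float64(332.2237851145104)) (np.float64(376.4933283363891), np.float64(178.52515880777042))
[-120, 50, 12] (np.float64(189.98124887648254), np.float64(325.2379852723511)) (np.float64(400.99976174827214), np.float64(218.4695681768507))
```

```bash
python3 -m handwheel '{"linear":[[-0.0357,0,0.0312],[-0.0357,0,0.0312],[-0.0357,0,0.0312],[-0.0357,0,0.0312],[-0.0357,0,0.0312],[-0.0357,0,0.0312],[-0.0357,0,0.0312],[-0.0357,0,0.0312],[-0.0357,0,0.0312],[-0.0357,0,0.0312],[-0.0357,0,0.0312],[-0.0357,0,0.0312]],"angular":[[0,0,0],[0,0,0],[0,0,0],[0,0,0],[0,0,0],[0,0,0],[0,0,0],[0,0,0],[0,0,0],[0,0,0],[0,0,0],[0,0,0]],"hand":[1,1,1,1,1,1,1,1,1,1,1,1]}' 20; python3 -c "
from h import *
rep([-95,-10,231])"
```

```text
time: 1.6
eef_pos: [0.3929, -0.0292, 0.2313]
eef_rot: [[0.234, 0.0, 0.972], [-0.972, -0.0, 0.234], [0.0, -1.0, 0.0]]
ft_force: [0.4, -1.0, 0.8]
gripper_width: -0.0003
t 1.6 sander mm [-235.2034 -135.5017  231.2761] w -0.00029381005076185726 F [ 0.3692 -1.032   0.8222] yaw 13.514145087365542
[[ 0.2337  0.0001  0.9723]
 [-0.9723 -0.      0.2337]
 [ 0.0001 -1.      0.0001]]
lin [-0.141   0.0003  0.1246]
```

```bash
python3 -m handwheel '{"linear":[[-0.0353,0,0.0312],[-0.0353,0,0.0312],[-0.0353,0,0.0311],[-0.0351,0,0.0311],[0,0,0],[0,0,0]],"angular":[[0,0,0],[0,0,0],[0,0,0],[0,0,0],[0,-0.117,0],[0,0,0]],"hand":[1,1,1,1,1,1]}'; python3 - <<'E'
from h import *
from plant import snapshot
rep([-95,-10,121])
for n in("scene","top"):
    d=snapshot(n);cv2.imwrite(f'pics/{n}1.png',d['frame'][:,:,::-1])
E
```

```text
time: 2.35
eef_pos: [0.4805, 0.1357, 0.2308]
eef_rot: [[0.346, -0.001, 0.938], [-0.938, -0.0, 0.346], [-0.0, -1.0, -0.001]]
ft_force: [-0.9, -0.4, -0.4]
gripper_width: 0.0003
t 2.35 sander mm [-96.0448 -11.0396 230.8159] w 0.000259477028471725 F [-0.8745 -0.3798 -0.4063] yaw 20.2200352579091
[[ 0.3456 -0.001   0.9384]
 [-0.9384 -0.0002  0.3456]
 [-0.0001 -1.     -0.001 ]]
lin [-0.001   0.1098  0.0012]
```

View pics/scene1.png

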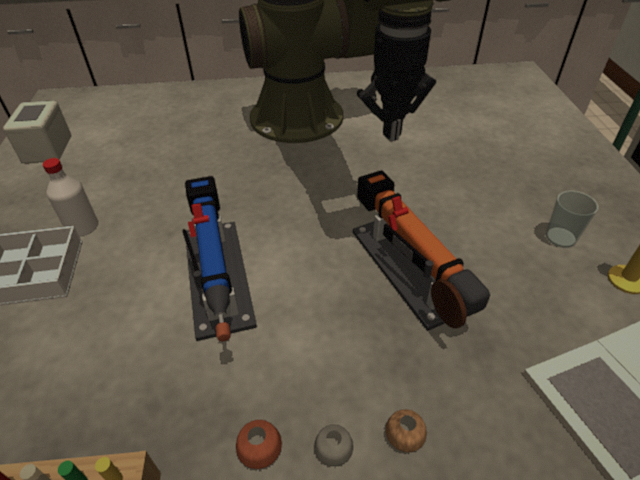

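The picture shows the shut gripper tip at about (395,135), above the rear of the orange sander (lever at about (397,205)), with nothing else nearby. Next I go down behind the lever.

```bash
python3 -m handwheel '{"linear":[[-0.001,0.03,0],[0,0.03,0],[0,0.025,0],[0,0.015,0],[0,0.010,0],[0,0,0.004],[0,0,0]],"angular":[[0,0,0],[0,0,0],[0,0,0],[0,0,0],[0,0,0],[0,0,0],[0,0,0]],"hand":[1,1,1,1,1,1,1]}'; python3 - <<'E'
from h import *
from plant import snapshot
rep([-54,-10,121])
for n in("scene","top"):
    d=snapshot(n);f=d['frame'][:,:,::-1]
    f=f[150:330,330:500] if n=="scene" else f[130:360,130:280]
    cv2.imwrite(f'pics/{n}2.png',cv2.resize(f,None,fx=2.5,fy=2.5,interpolation=cv2.INTER_CUBIC))
E
```

```text
time: 3.32
eef_pos: [0.4847, 0.1379, 0.122]
eef_rot: [[0.345, 0.001, 0.938], [-0.938, 0.0, 0.345], [0.0, -1.0, 0.001]]
ft_force: [-0.4, 0.2, 0.1]
gripper_width: 0.0003
t 3.325 sander mm [-91.2928 -10.4008 122.0446] w 0.0002959390648971602 F [-0.4406  0.2262  0.0952] yaw 20.200765376765023
[[ 0.3453  0.0013  0.9385]
 [-0.9385  0.0003  0.3453]
 [ 0.0002 -1.      0.0013]]
lin [-0.0004  0.0011  0.0373]
```

View pics/scene2.png

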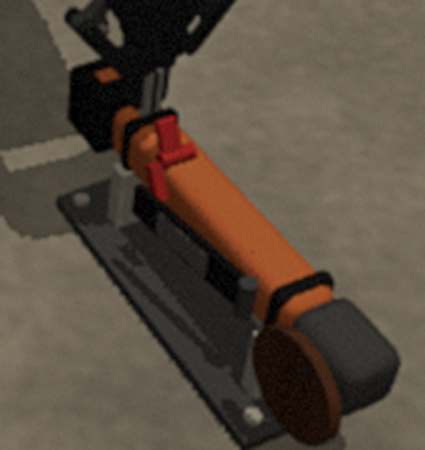

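The finger tip stands just behind the red lever at crop (155,100) and clears the casing. I push forward.

```bash
python3 -m handwheel '{"linear":[[0,0.001,0.006],[0,0,0.006],[0,0,0.006],[0,0,0.006],[0,0,0.006],[0,0,0.005],[0,0,0.003],[0,0,0]],"angular":[[0,0,0],[0,0,0],[0,0,0],[0,0,0],[0,0,0],[0,0,0],[0,0,0],[0,0,0]],"hand":[1,1,1,1,1,1,1,1]}'; python3 - <<'E'
from h import *
from plant import snapshot
rep([-52,-10,121])
for n in("scene","top"):
    d=snapshot(n);f=d['frame'][:,:,::-1]
    f=f[150:330,330:500] if n=="scene" else f[130:360,130:280]
    cv2.imwrite(f'pics/{n}3.png',cv2.resize(f,None,fx=2.5,fy=2.5,interpolation=cv2.INTER_CUBIC))
E
```

```text
time: 4.42
eef_pos: [0.5199, 0.151, 0.1202]
eef_rot: [[0.346, 0.0, 0.938], [-0.938, 0.0, 0.346], [0.0, -1.0, 0.0]]
ft_force: [0.1, 0.5, -0.0]
gripper_width: -0.0004
t 4.425 sander mm [-53.7374 -10.2968 120.2253] w -0.00044780429985756136 F [ 0.1218  0.5485 -0.0206] yaw 20.21607319349636
[[ 0.3456  0.0003  0.9384]
 [-0.9384  0.0001  0.3456]
 [ 0.     -1.      0.0003]]
lin [-0.0003 -0.0008  0.0017]
```

View pics/scene3.png

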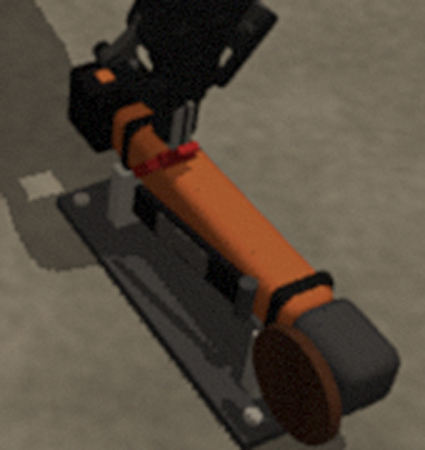

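The lever has swung forward: its red bar is now in front of the finger at crop (175,155). I keep pushing in small steps until the stop gives some force.

```bash
python3 -m handwheel '{"linear":[[0,0,0.002],[0,0,0.002],[0,0,0]],"angular":[[0,0,0],[0,0,0],[0,0,0]],"hand":[1,1,1]}'
```

```text
time: 4.9
eef_pos: [0.5236, 0.1523, 0.1203]
eef_rot: [[0.346, 0.0, 0.938], [-0.938, 0.0, 0.346], [0.0, -1.0, 0.0]]
ft_force: [0.2, 0.3, -0.5]
gripper_width: -0.0002
```

```bash
python3 -m handwheel '{"linear":[[0,0,0.0015],[0,0,0.0015],[0,0,0]],"angular":[[0,0,0],[0,0,0],[0,0,0]],"hand":[1,1,1]}'
```

```text
time: 5.28
eef_pos: [0.5255, 0.153, 0.1201]
eef_rot: [[0.346, -0.003, 0.938], [-0.938, -0.001, 0.346], [-0.0, -1.0, -0.003]]
ft_force: [-9.6, -3.2, 5.1]
gripper_width: 0.0001
```

```bash
python3 - <<'E'
from h import *
from plant import snapshot
rep()
for n in("scene","top"):
    d=snapshot(n);np.save(f'pics/{n}4.npy',d,allow_pickle=True);f=d['frame'][:,:,::-1]
    f=f[180:240,360:440] if n=="scene" else f[130:360,130:280]
    k=8 if n=="scene" else 2.5
    cv2.imwrite(f'pics/{n}4.png',cv2.resize(f,None,fx=k,fy=k,interpolation=cv2.INTER_CUBIC))
d=load('scene4')
for a in (1.0,1.35,1.6):
    l=a-.7;print(a,proj(d,s2w([-50+28*np.sin(l),-10,108+28*np.cos(l)])))
E
```

```text
t 5.275 sander mm [-47.7738 -10.298  120.1465] w 8.977993795560448e-05 F [-9.5614 -3.2372  5.0501] yaw 20.212481325595625
[[ 0.3455 -0.0025  0.9384]
 [-0.9384 -0.0008  0.3455]
 [-0.0001 -1.     -0.0026]]
1.0 (np.float64(403.5243688945211), np.float64(203.0428366058263))
1.35 (np.float64(406.05343288108077), np.float64(208.09047853009588))
1.6 (np.float64(407.3549400733279), np.float64(212.05098539327523))
```

View pics/scene4.png

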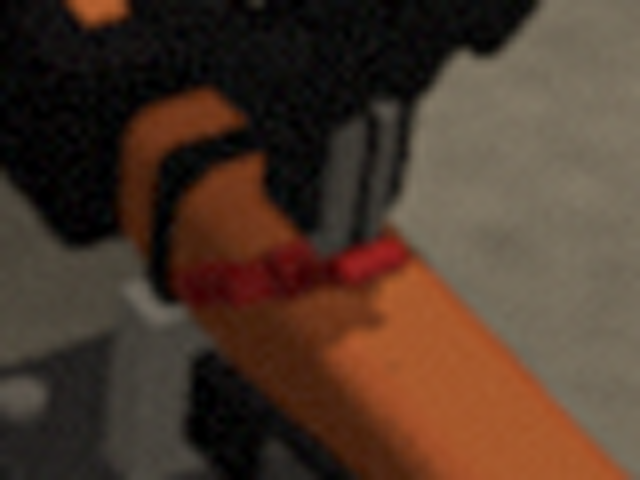

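Force rose to about 10 N and the tip is at about pixel (406,212), which is where 1.6 rad projects, so the lever is at its stop. I back off, rise and open above the paddle.

```bash
python3 -m handwheel '{"linear":[[0,-0.004,-0.012],[0,-0.036,0],[0,-0.040,0],[0,0,0.03],[-0.002,0,0.04],[0,0,0],[0,0,0],[0,0,0]],"angular":[[0,0,0],[0,0,0],[0,0,0],[0,0,0],[0,0,0],[0,0,0],[0,0,0],[0,0,0]],"hand":[1,1,1,0,0,0,0,0]}'; python3 - <<'E'
from h import *
from plant import snapshot
rep([10,-8,68])
for n in("scene","top"):
    d=snapshot(n);f=d['frame'][:,:,::-1]
    cv2.imwrite(f'pics/{n}5.png',f)
E
```

```text
time: 6.38
eef_pos: [0.5795, 0.175, 0.2007]
eef_rot: [[0.345, 0.0, 0.938], [-0.938, 0.0, 0.345], [0.0, -1.0, 0.0]]
ft_force: [0.9, 0.4, 0.0]
gripper_width: 0.0854
t 6.375 sander mm [ 10.4594  -8.3293 200.6901] w 0.08537132797506311 F [0.8869 0.3562 0.0125] yaw 20.2095020030552
[[ 0.3455  0.0004  0.9384]
 [-0.9384  0.0001  0.3455]
 [ 0.     -1.      0.0004]]
lin [-0.0003  0.1327 -0.0005]
```

View pics/scene5.png

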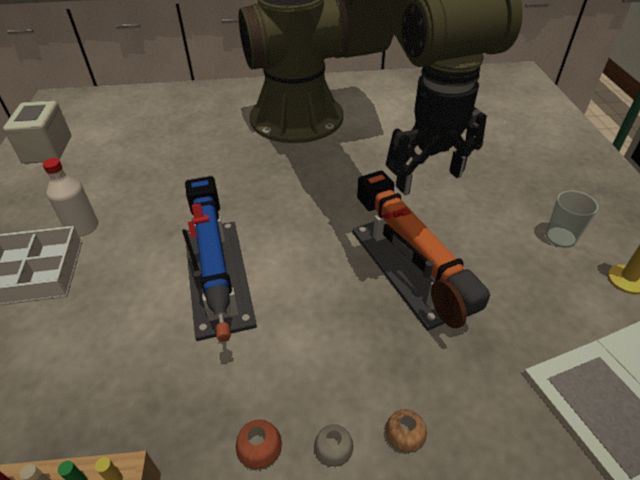

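The lever stays forward at about (400,211), and the open fingers at (405,185) and (455,170) straddle the line of the tool. I go down in stages.

```bash
python3 -m handwheel '{"linear":[[0,0.03,0],[0,0.03,0],[0,0.02,0],[0,0.015,0],[0,0,0]],"angular":[[0,0,0],[0,0,0],[0,0,0],[0,0,0],[0,0,0]],"hand":[0,0,0,0,0]}' && python3 -m handwheel '{"linear":[[0,0.015,0],[0,0.012,0],[0,0.008,0],[0,0.002,0],[0,0,0]],"angular":[[0,0,0],[0,0,0],[0,0,0],[0,0,0],[0,0,0]],"hand":[0,0,0,0,0]}'; python3 - <<'E'
from h import *
from plant import snapshot
rep([10,-8,68])
for n in("scene","top"):
    d=snapshot(n);f=d['frame'][:,:,::-1]
    f=f[130:330,330:510] if n=="scene" else f[130:360,130:280]
    cv2.imwrite(f'pics/{n}6.png',cv2.resize(f,None,fx=2.5,fy=2.5,interpolation=cv2.INTER_CUBIC))
E
```

```text
time: 7.1
eef_pos: [0.5797, 0.1751, 0.1047]
eef_rot: [[0.345, -0.001, 0.938], [-0.938, -0.0, 0.345], [-0.0, -1.0, -0.001]]
ft_force: [0.6, -0.5, 0.3]
gripper_width: 0.0853
time: 7.72
eef_pos: [0.5801, 0.1752, 0.0684]
eef_rot: [[0.346, 0.0, 0.938], [-0.938, 0.0, 0.346], [0.0, -1.0, 0.0]]
ft_force: [1.3, 0.3, 0.6]
gripper_width: 0.0852
t 7.725 sander mm [11.1349 -8.3116 68.3539] w 0.08522080643369827 F [1.3356 0.2949 0.6174] yaw 20.214478449211867
[[ 0.3455  0.0001  0.9384]
 [-0.9384  0.      0.3455]
 [ 0.     -1.      0.0001]]
lin [-0.0003  0.0004 -0.0011]
```

View pics/scene6.png

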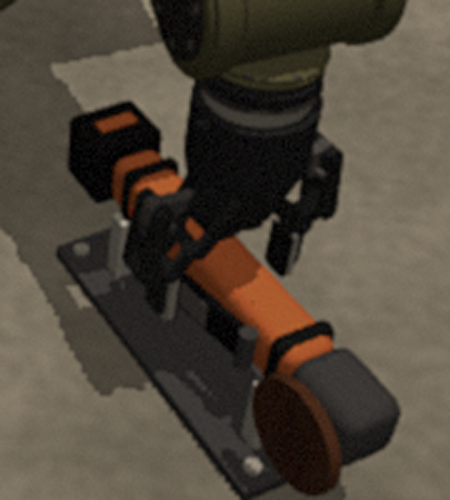

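The fingers straddle casing and paddle at crop (165,285) and (285,250), with no contact force. I squeeze at 20 N.

```bash
python3 -m handwheel '{"linear":[[0,0,0],[0,0,0],[0,0,0],[0,0,0],[0,0,0],[0,0,0]],"angular":[[0,0,0],[0,0,0],[0,0,0],[0,0,0],[0,0,0],[0,0,0]],"hand":[1,1,1,1,1,1]}' 20
```

```text
time: 8.57
eef_pos: [0.579, 0.1784, 0.0696]
eef_rot: [[0.347, -0.001, 0.938], [-0.938, 0.004, 0.347], [-0.004, -1.0, 0.001]]
ft_force: [-14.4, 20.7, 14.6]
gripper_width: 0.0461
```

Opening is 46.1 mm, which is the home figure of 46. I hold for a second.

```bash
python3 -m handwheel '{"linear":[[0,0,0],[0,0,0],[0,0,0],[0,0,0],[0,0,0],[0,0,0],[0,0,0],[0,0,0],[0,0,0]],"angular":[[0,0,0],[0,0,0],[0,0,0],[0,0,0],[0,0,0],[0,0,0],[0,0,0],[0,0,0],[0,0,0]],"hand":[1,1,1,1,1,1,1,1,1]}'; python3 - <<'E'
from h import *
from plant import snapshot
rep()
for n in("scene","top"):
    d=snapshot(n);f=d['frame'][:,:,::-1]
    f=f[130:330,330:510] if n=="scene" else f[130:360,130:280]
    cv2.imwrite(f'pics/{n}7.png',cv2.resize(f,None,fx=2.5,fy=2.5,interpolation=cv2.INTER_CUBIC))
E
```

```text
time: 9.7
eef_pos: [0.579, 0.1783, 0.0696]
eef_rot: [[0.347, -0.001, 0.938], [-0.938, 0.004, 0.347], [-0.004, -1.0, 0.001]]
ft_force: [-14.3, 20.4, 14.1]
gripper_width: 0.0464
t 9.7 sander mm [11.1871 -5.0266 69.6039] w 0.046357258106761806 F [-14.2734  20.3992  14.1284] yaw 20.291270719824784
[[ 0.3468 -0.0009  0.9379]
 [-0.9379  0.004   0.3468]
 [-0.0041 -1.      0.0005]]
```

View pics/scene7.png

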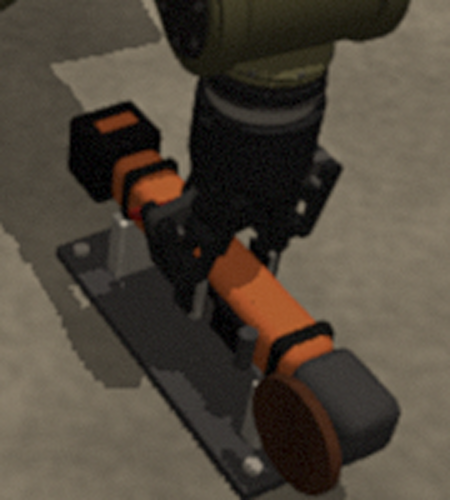

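The jaws close on casing and paddle at crop (200,295) and (275,260). Opening held at 46.1–46.4 mm for over a second. I release and go up.

```bash
python3 -m handwheel '{"linear":[[0,0,0],[0,0,0],[0,0,0],[0,0,0],[0,0,0],[0,-0.02,0],[0,-0.03,0],[0,-0.04,0],[0,-0.04,0],[0,-0.04,0],[0,0,0],[0,0,0]],"angular":[[0,0,0],[0,0,0],[0,0,0],[0,0,0],[0,0,0],[0,0,0],[0,0,0],[0,0,0],[0,0,0],[0,0,0],[0,0,0],[0,0,0]],"hand":[0,0,0,0,0,0,0,0,0,0,0,0]}' && python3 -m handwheel '{"linear":[[0,0,-0.04],[0,0,-0.05],[0,0,-0.05],[0,0,-0.04],[0,0,0],[0,0,0]],"angular":[[0,0,0],[0,0,0],[0,0,0],[0,0,0],[0,0,0],[0,0,0]],"hand":[0,0,0,0,0,0]}' ; python3 - <<'E'
from h import *
from plant import snapshot
rep()
d=snapshot('scene');e=snapshot('top')
a=cv2.resize(d['frame'][150:330,345:495,::-1],None,fx=2.6,fy=2.6,interpolation=cv2.INTER_CUBIC)
b=cv2.resize(e['frame'][145:325,130:280,::-1],None,fx=2.6,fy=2.6,interpolation=cv2.INTER_CUBIC)
cv2.imwrite('pics/end.png',np.hstack([a,b]))
E
```

```text
time: 11.3
eef_pos: [0.5798, 0.1752, 0.2385]
eef_rot: [[0.346, 0.0, 0.938], [-0.938, 0.0, 0.346], [-0.0, -1.0, 0.0]]
ft_force: [0.0, -0.6, -0.6]
gripper_width: 0.0853
time: 12.05
eef_pos: [0.4114, 0.1131, 0.2381]
eef_rot: [[0.345, -0.0, 0.938], [-0.938, -0.0, 0.345], [-0.0, -1.0, -0.0]]
ft_force: [-0.5, -0.9, 0.3]
gripper_width: 0.0858
t 12.05 sander mm [-168.6916   -8.3697  238.0902] w 0.08578552779278045 F [-0.5335 -0.8715  0.2911] yaw 20.208235347056718
[[ 0.3454 -0.0003  0.9384]
 [-0.9384 -0.0001  0.3454]
 [-0.0001 -1.     -0.0003]]
```

View pics/end.png

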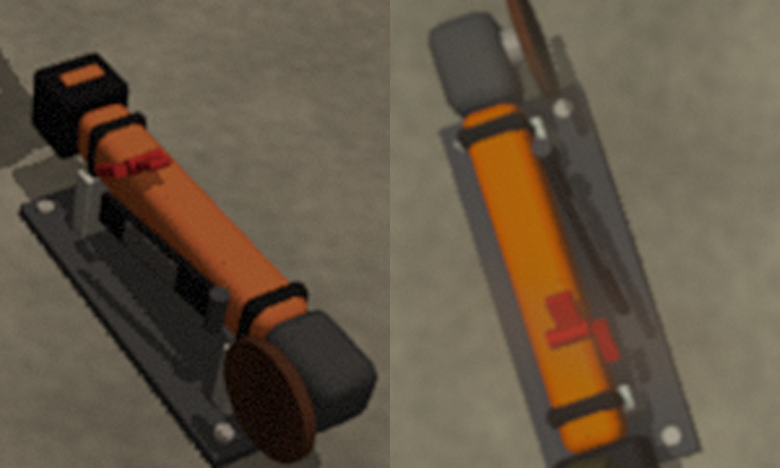

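The lever is forward (red, flat at (135,163) on the left and (562,308) on the right). The paddle stands out again, splayed at (610,290) in the top view as it was at the start, and the robot is clear.

```bash
python3 -c "
from plant import r
print(r.close_job())"
```

```text
the job is handed in; nothing more can be done
None
```

The trial squeeze is done and the job is handed in. The run took about 12 s of the 45 s limit, and no verdict was reported.

- **Lever:** I pushed the sander's red lever forward with the shut fingers until contact force reached about 10 N. Its tip in the image matched where 1.6 rad, its stop, should appear.
- **Paddle:** I pinched the paddle and casing at 20 N. The jaw opening read 46.1 to 46.4 mm, against 46 mm for fully home, for over a second before I let go.
- **Final check:** In the last pictures the lever is forward, the paddle is splayed out as at the start, and the gripper is clear with about 1 N or less at the wrist. I judged the paddle's return by eye, not by a measured angle.
- **Other forces:** While the jaws were closed the wrist read about 29 N, because the grip was about 3 mm off centre. I never worked near the blue grinder; the shut gripper only crossed that part of the bench on the way over, at 0.23 m height.

No check failed or disagreed.

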